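# Load the warming pan, slide it onto the heat and bolt it in

### The job

Stand every ointment jar on the bench in the pan while the pan stays on the square rest plate, and put the lid on properly. Then, with the bolt drawn back out of the way, slide the pan sideways across the hob to the middle of the round heating plate without lifting it, and finally shoot the bolt fully home through its keeper so that the pan cannot slide back. Leave the other bottles and the carton where they are.

Things in the scene. Friction and masses are not known exactly. Their poses are not given: they have to be found in the camera images.
- hob: fixed steel twin hob, smooth flat top 40 mm above the bench, 210 by 430 mm (x, y), with a 100 wide tongue behind, to x = 243, for the bolt. Origin: on the bench under the midpoint of the two places; x away from the robot, y along the hob; the pan slides along y. Keeper (x 108 to 120) and bolt barrel (x 130 to 150) are 34 wide about y = 0 and stand 45 above the top
- heat_plate: round dark heating plate, 190 mm dia, flush with the hob top, 118 mm from the hob's midpoint along the hob's y, on one side or the other. Origin: its centre, at hob top height
- rest_plate: square bright rest plate with a white border, 194 by 194 mm, flush with the hob top, 118 mm from the hob's midpoint on the other side. The pan starts on it. Origin: its centre, at hob top height
- pan: open round straight-sided metal pan (mm): 190 dia, 70 high, wall 4, floor 5, 0.4 to 0.75 kg. Origin: centre of its underside, z up. Two black block ears, at its own +y and -y: each 26 wide (x), 14 tall (z 45 to 59), from 93 to 125 out from the centre; pinch them from above across the width. Its y lies within 0.1 rad of the hob's y; the inner ear crosses the hob's middle, clear of the bolt
- lid: round metal lid (sizes in mm), 0.18 kg. Origin: centre of its underside, z up. A locating disc 168 dia, z 0 to 5, drops inside the pan (7 play all round); over it a rim disc 198 dia, z 5 to 10; in the centre an upright black round knob, 24 dia, z 10 to 44. Seated, its origin is 65 above the pan's. Starts lying this way up on lid_mat
- jar1: white-capped squat amber glass ointment jar, 42 mm dia x 40 mm high, straight sided, 60 g. Origin: centre of its underside, z up. Two to four of jar1..jar4 are present, standing on jar_mat at the start
- jar2: white-capped squat amber glass ointment jar, 42 mm dia x 40 mm high, straight sided, 60 g. Origin: centre of its underside, z up. Two to four of jar1..jar4 are present, standing on jar_mat at the start
- jar3: white-capped squat amber glass ointment jar, 42 mm dia x 40 mm high, straight sided, 60 g. Origin: centre of its underside, z up. Two to four of jar1..jar4 are present, standing on jar_mat at the start
- jar4: white-capped squat amber glass ointment jar, 42 mm dia x 40 mm high, straight sided, 60 g. Origin: centre of its underside, z up. Two to four of jar1..jar4 are present, standing on jar_mat at the start
- jar_mat: fixed thin black rubber bench mat, 170 x 160 x 4 mm, on which the jars start; to the left or right of the hob. Origin: centre of its underside
- lid_mat: fixed thin black rubber bench mat, 170 x 160 x 4 mm, on which the lid starts; on the other side of the hob. Origin: centre of its underside
- bolt (a joint): sliding bolt behind the hob, midway between the two places. 0 m = drawn fully back (nose clear of keeper), 0.055 m = fully home, nose through the keeper and 39 mm past it into the pan's path. As it grows it moves along the hob's -x, towards the robot; about 2 N friction, stays where left. Starts at 0.035 to 0.055
- bolt_grip (a point): point on the bolt's upright round handle post (mm: 16 dia, top 125 above the bench), 13 below its top; the post rises from the rod, 70 above the bench. It rides with the bolt: in the hob's frame x = 220 minus the bolt's travel, y = 0, z = 112 (mm)
- spray: bystander: tall white plastic bottle, 60 dia x 150 mm, beyond the hob on the left. Origin: centre of its underside
- carton: bystander: cardboard carton, 60 x 110 x 45 mm, beyond the hob on the right. Origin: centre of its underside
- tub: bystander: squat white tub with blue cap, 64 dia x 75 mm, near the robot on the left. Origin: centre of its underside
Not all that is in view belongs to the job. Leave any brown, green or pink look-alike of the jar4 alone.

How it is judged:
On the way, in this order (a step that is already met when the one before it is completed fails the run):
1. every jar present stands in the pan and the lid is seated, with the pan still on the rest plate (horizontal distance between each of jar1, jar2, jar3, jar4 and pan below 0.077 m and z of jar1 in the frame of pan between -0.01 and 0.022 m and angle between each of jar1, jar2, jar3, jar4's own z axis and vertical below 0.3 rad and z of jar2 in the frame of pan between -0.01 and 0.022 m and z of jar3 in the frame of pan between -0.01 and 0.022 m and z of jar4 in the frame of pan between -0.01 and 0.022 m and horizontal distance between lid and pan below 0.014 m and z of lid in the frame of pan between 0.055 and 0.069 m and angle between lid's own z axis and vertical below 0.06 rad and horizontal distance between pan and rest_plate below 0.05 m), for 0.2 s.
2. the lidded pan has been slid onto the heating plate (horizontal distance between lid and pan below 0.014 m and z of lid in the frame of pan between 0.055 and 0.069 m and angle between lid's own z axis and vertical below 0.06 rad and z of pan in the frame of hob below 0.045 m and horizontal distance between pan and heat_plate below 0.018 m), for 0.2 s.
3. the bolt is shot home (value of joint bolt above 0.05 m), for 0.2 s.
At the end, for the whole second after the job is handed in: Every jar present stands upright (within 0.3 rad) on the pan's floor; the lid is seated on the pan, level, centred within 14 mm; the pan rests flat on the hob within 18 mm of the heating plate's centre; the bolt is at least 50 of its 55 mm home; all at rest (all of step 2 and horizontal distance between each of jar1, jar2, jar3, jar4 and pan below 0.077 m and z of jar1 in the frame of pan between -0.01 and 0.022 m and angle between each of jar1, jar2, jar3, jar4's own z axis and vertical below 0.3 rad and z of jar2 in the frame of pan between -0.01 and 0.022 m and z of jar3 in the frame of pan between -0.01 and 0.022 m and z of jar4 in the frame of pan between -0.01 and 0.022 m and value of joint bolt above 0.05 m and linear speed of each of pan, lid below 0.02 m/s); the robot touches nothing.
It fails at once if the pan is lifted or tipped off the hob (z of pan in the frame of hob above 0.052 m or angle between pan's own z axis and vertical above 0.15 rad).
It fails at once if a bystander is moved more than 4 cm or knocked over (distance of any of spray, carton, tub from where it was at the start of the episode above 0.04 m or angle between any of spray, carton, tub's own z axis and vertical above 0.5 rad).
Of jar1, jar2, jar3, jar4 only 2 to 4 are there at a start; the rules pass over those that are not, and their reading is None.
At some moment in a run one of jar1, jar2, jar3, jar4 may be knocked a few centimetres aside while the robot is not near it.
Once in a run the grip may slacken for a moment while it holds something.
It also fails if it takes over 210 s, if anything falls off the work surface, if the arm or the gripper's body presses on something with over 40 N, if the wrist force passes 120 N, or if a joint passes its speed limit or range.

### The arm

A 6-joint arm with a two-finger parallel gripper is mounted at the origin on the work surface. World frame = base frame: x ahead of the robot, y to its left, z up, the work surface at z = 0. Lengths are in m, angles in rad, forces in N, time in s.
With the tool pointing down it reaches from about 0.3 to 0.775 m from the base axis. Payload 14.6 kg.
Tool frame: the origin (TCP) lies midway between the tips of the shut fingers; the grasp point (between the pads) lies 19 mm behind it (tcp_to_grasp is the distance from the TCP to the grasp point, in m); z points along the fingers, y is the line along which they close (so a half turn about z gives the same grasp; the last joint's range is limited). The gripper opens to 94 mm and grips with 3 to 60 N. Pads are 16 mm wide; open, the fingers measure 119 mm over their backs; the gripper's body (75 mm by 177 mm) begins 78 mm behind the grasp point.
Start: joints at [1.251, 0.3, 1.521, -0, 1.321, -0.067], TCP at [0.138, 0.533, 0.205] pointing down, gripper open.
Joint ranges: [-3.03, 3.03], [-0.79, 2.21], [0.23, 2.52], [-1.04, 4.18], [0, 3.07], [-2.55, 2.55]. Speed limits (rad/s): [2.22, 2.22, 2.57, 3.14, 3.14, 3.14].

### API

Orientations are given as [roll, pitch, yaw] about the fixed x, y, z axes, in that order (R = Rz(yaw) Ry(pitch) Rx(roll)).
In Python, from station import * gives the robot as it stands.
- The arm moves only by the tool send_rows, never from a script. Its argument "motion" is a list of rows, each a list of 3 entries, a list of its own where there are three numbers: the shift along the tool's x, y, z in units of 0.03 m (1.0 is 0.03 m), then the turn, a rotation vector about the tool's x, y, z in units of 0.12 rad (1.0 is 0.12 rad), then the opening, from -1 (shut) to 1 (fully open). In form: [[[x, y, z], [rx, ry, rz], grip], ...]. A call has 1 to 12 rows; each row shifts and turns the commanded pose from where the row before left it, along the tool's axes as they then stand; what a row does not reach is not made up. A row lasts 1/10 s, in which the tool goes at most 50 mm and 8.59 degrees, less where a joint would pass 70% of its speed; a pose out of reach is approached as far as the arm can. A call with a number of a shift or a turn outside -1 to 1 is refused whole. A call with a gripper value outside its range is refused whole. The fingers move at their own pace and stop on an object; "squeeze" is the grip in N (left out, the last holds). Time passes only in rows, so rows that do not move let the fingers close. It gives the time, the measured TCP pose, the force, the opening and the grip force at its end, in the units of the state.
- get_obs(): the state, without advancing time (a new reading comes with each control period).
- camera(name): name is "scene" or "side" or "wrist"; returns a dict with "pixels" (400x640x3 uint8, red, green, blue), "depth" (400x640 float32, m along the optical axis (not along the pixel's ray), 0 where there is no reading), "fx", "fy", "cx", "cy" (pixels), "rvec" (rotation vector, rad) and "tvec" (3), from world to camera coordinates, as OpenCV has them. Camera axes: x right, y down, z forward; pixel columns grow to the right and rows downward; lengths in m; the calibration is good to about 2 mm. A picture is of the moment at which its call begins.
- hand_in(): hands the job in; it is judged then, once.
The state is a dict: "time_s": time; "qpos": joint angles; "joint_vel": joint speeds; "tau": joint torques, N m; "ee_pos": TCP position; "eef_rot": TCP orientation; "force": force on the tool from outside, world axes, zero at the start; "moment": the same for the moment, N m; "grip_width": finger opening in m; "grip_force": force on a finger pad.
Only numpy, scipy, OpenCV 4.12 (cv2) and the standard library are available. Lean on these libraries where they do the work, as an engineer would, in place of code of your own. Each camera call takes 0.05 s, during which the arm holds its last target. There are 200 camera calls.

## Working session

There is one attempt and no reset: what is moved stays moved. The work goes in short steps, Python scripts to look and compute and a tool call to move; the robot and the scene stay as the last step left them, time stands still between calls to the robot, and variables do not carry over. Pictures are saved under pics/ and viewed, at most 14 in all, crops included, and the job is handed in when it is done.

Besides the shell and the picture viewer there is one more tool, called after "Call:" in YAML: its name, and indented under it one key for each argument. send_rows: Moves the arm, as the interface text tells. Its arguments: {"type":"object","properties":{"motion":{"type":"array"},"squeeze":{"type":"number"}},"required":["motion"]}

```bash
mkdir -p pics; ls
cat > h.py <<'E'
from station import *
import numpy as np, cv2
from scipy.spatial.transform import Rotation as R
def snap(n,f):
    c=camera(n); cv2.imwrite('pics/'+f+'.png',c['pixels'][:,:,::-1]); np.savez('pics/'+f+'.npz',**c); return c
def load(f): return dict(np.load('pics/'+f+'.npz'))
def w(c,u,v,z=None):
    Rm=cv2.Rodrigues(np.array(c['rvec'],float))[0]; t=np.array(c['tvec'],float).ravel()
    o=-Rm.T@t; d=Rm.T@np.array([(u-c['cx'])/c['fx'],(v-c['cy'])/c['fy'],1])
    s=c['depth'][int(v),int(u)] if z is None else (z-o[2])/d[2]
    return o+d*s
def cloud(c):
    Rm=cv2.Rodrigues(np.array(c['rvec'],float))[0]; t=np.array(c['tvec'],float).ravel()
    v,u=np.mgrid[0:400,0:640]; D=c['depth']
    P=np.stack([(u-c['cx'])/c['fx']*D,(v-c['cy'])/c['fy']*D,D],-1)
    return (P-t)@Rm
E
python3 - <<'E'
from h import *
for n in('scene','side','wrist'):
    c=snap(n,n+'0'); Rm=cv2.Rodrigues(np.array(c['rvec'],float))[0]; print(n,-Rm.T@np.array(c['tvec']).ravel())
print(get_obs())
E
```

```text
pics
scene [ 1.14269979 -0.24135486  0.77265264]
side [-0.12330893 -0.90112024  0.7360268 ]
wrist [0.06318813 0.5530478  0.38441697]
{'time_s': 0.15, 'qpos': array([ 1.25139467e+00,  3.00306938e-01,  1.52144448e+00, -9.13272836e-06,
        1.32068885e+00, -6.65870087e-02]), 'joint_vel': array([ 9.45539758e-04, -5.02880241e-05, -2.58552193e-03, -4.28573074e-04,
        1.73228974e-03, -1.90436802e-04]), 'tau': array([ 1.34118571e-03, -5.31954002e+01, -3.52819383e+01,  7.08935084e-02,
        2.35978916e-02, -8.47414913e-05]), 'ee_pos': array([0.13750681, 0.53232667, 0.20503417]), 'eef_rot': array([-3.14074633e+00, -4.75710944e-05,  2.88878025e+00]), 'force': array([ 0.39915765, -0.08141385, -0.3250191 ]), 'moment': array([-0.03802034,  0.02458894, -0.014755  ]), 'grip_force': 0.0, 'grip_width': 0.09411045160360468}
```

View pics/scene0.png

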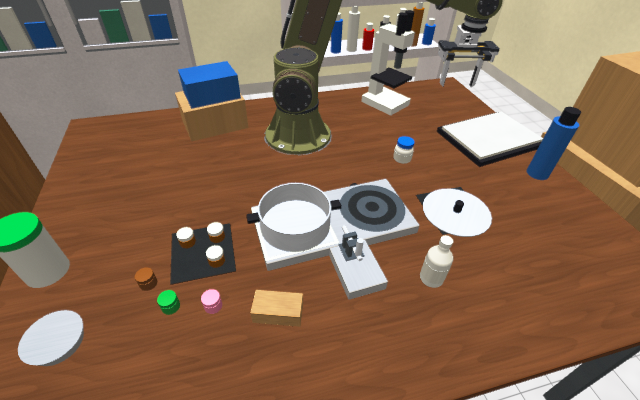

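View pics/side0.png

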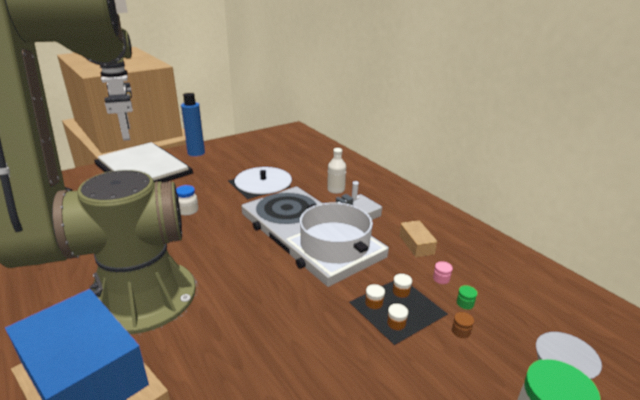

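Scene: three white-capped jars stand on the mat at about (185,235), (215,230) and (214,254). The brown (146,278), green (168,301) and pink (210,299) ones are off the mat and are look-alikes. The lid with its knob is at (457,207), while the grey disc at (52,337) has no knob. The pan is at (295,215), the heating plate at (372,207) and the bolt near (352,245). I'll confirm this in a crop.

Run:
```python
from h import *
c=load('scene0'); p=c['pixels'][:,:,::-1]
a=cv2.resize(p[215:315,130:290],None,fx=2.4,fy=2.4,interpolation=cv2.INTER_CUBIC)
b=cv2.resize(p[215:305,310:400],None,fx=2.667,fy=2.667,interpolation=cv2.INTER_CUBIC)
cv2.imwrite('pics/crop1.png',np.hstack([a,b]))
from scipy.optimize import least_squares
def circ(P):
    f=lambda q:np.hypot(P[:,0]-q[0],P[:,1]-q[1])-q[2]
    r=least_squares(f,[*P[:,:2].mean(0),.05],loss='soft_l1',f_scale=.002); return r.x
for n in('scene0','side0'):
    c=load(n); P=cloud(c); rgb=c['pixels'].astype(int); z=P[...,2]
    ok=(c['depth']>0)&(P[...,0]>.2)&(P[...,0]<.95)&(abs(P[...,1])<.6)
    # jar caps
    m=ok&(abs(z-.044)<.004)&(rgb.min(-1)>170)
    k,l,s,ce=cv2.connectedComponentsWithStats(m.astype(np.uint8))
    for i in range(1,k):
        if s[i,4]>40:
            Q=P[l==i]; print(n,'cap',ce[i].round(),s[i,4],((Q.min(0)+Q.max(0))/2).round(4),(Q.max(0)-Q.min(0)).round(3))
    m=ok&(abs(z-.110)<.003); Q=P[m]
    if len(Q)>20: print(n,'rim',len(Q),circ(Q).round(4), ((Q.min(0)+Q.max(0))/2).round(4))
    for lo,hi,nm in((.108,.128,'post'),(.040,.060,'knob'),(.0115,.0165,'lidtop')):
        m=ok&(z>lo)&(z<hi)
        k,l,s,ce=cv2.connectedComponentsWithStats(m.astype(np.uint8))
        for i in range(1,k):
            if s[i,4]>(8 if nm!='lidtop' else 300):
                Q=P[l==i]; print(n,nm,ce[i].round(),s[i,4],((Q.min(0)+Q.max(0))/2).round(4),(Q.max(0)-Q.min(0)).round(3))
    m=ok&(abs(z-.04)<.003)
    k,l,s,ce=cv2.connectedComponentsWithStats(m.astype(np.uint8))
    i=1+s[1:,4].argmax(); Q=P[l==i][:,:2].astype(np.float32); print(n,'hob',cv2.minAreaRect(Q)); print(cv2.convexHull(Q)[:,0][::4].round(3).tolist())
```

```text
scene0 cap [382. 184.] 109 [0.3996 0.1627 0.0421] [0.07  0.082 0.004]
scene0 cap [337. 193.] 154 [0.3939 0.0442 0.0425] [0.045 0.102 0.005]
scene0 cap [294. 216.] 1463 [ 0.4568 -0.1131  0.044 ] [0.128 0.171 0.008]
scene0 cap [405. 222.] 193 [0.535  0.1642 0.0419] [0.079 0.094 0.004]
scene0 cap [335. 254.] 2151 [ 0.5874 -0.0537  0.0434] [0.272 0.335 0.007]
scene0 cap [214. 228.] 142 [ 0.4473 -0.3284  0.0443] [0.043 0.039 0.007]
scene0 cap [184. 233.] 144 [ 0.4461 -0.407   0.0447] [0.039 0.04  0.007]
scene0 cap [214. 252.] 172 [ 0.529  -0.3348  0.0445] [0.041 0.04  0.006]
scene0 cap [209. 297.] 158 [ 0.6555 -0.3524  0.042 ] [0.038 0.038 0.004]
scene0 rim 439 [ 0.4869 -0.1159  0.0931] [ 0.5629 -0.0035  0.11  ]
scene0 post [293. 209.] 320 [ 0.4853 -0.1174  0.111 ] [0.191 0.188 0.006]
scene0 post [359. 243.] 61 [0.6475 0.0036 0.1176] [0.016 0.014 0.019]
scene0 post [441. 252.] 151 [0.7143 0.1834 0.118 ] [0.037 0.042 0.02 ]
scene0 knob [404. 150.] 111 [0.2401 0.3231 0.05  ] [0.056 0.062 0.02 ]
scene0 knob [353. 230.] 5250 [ 0.5439 -0.0051  0.05  ] [0.359 0.432 0.02 ]
scene0 knob [294. 215.
[... 3031 characters left out ...]
68. 291.] 101 [ 0.63   -0.4465  0.0421] [0.041 0.038 0.004]
side0 knob [398. 311.] 214 [ 0.4437 -0.406   0.0438] [0.042 0.042 0.007]
side0 knob [463. 318.] 114 [ 0.5497 -0.4997  0.0422] [0.039 0.038 0.004]
side0 lidtop [262. 180.] 811 [0.5201 0.3669 0.014 ] [0.199 0.199 0.005]
side0 hob ((0.474185585975647, -0.003989681601524353), (0.21140964329242706, 0.43136799335479736), 3.278555154800415)
[[0.5899999737739563, -0.17599999904632568], [0.5600000023841858, 0.210999995470047], [0.4000000059604645, 0.20800000429153442], [0.36000001430511475, 0.19599999487400055], [0.3799999952316284, -0.17900000512599945], [0.39100000262260437, -0.2240000069141388], [0.5879999995231628, -0.21199999749660492]]
```

View pics/crop1.png

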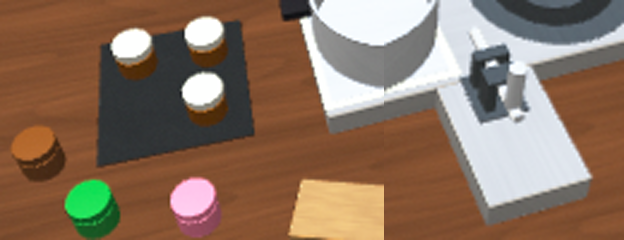

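Call:
send_rows:
  motion:
    - [[0, 0, 0], [0, 0, 1], 1]
    - [[0, 0, 0], [0, 0, 1], 1]
    - [[0, 0, 0], [0, 0, 1], 1]
    - [[0, 0, 0], [0, 0, 1], 1]
    - [[0, 0, 0], [0, 0, 1], 1]
    - [[0, 0, 0], [0, 0, 1], 1]
    - [[0, 0, 0], [0, 0, 1], 1]
    - [[0, 0, 0], [0, 0, 1], 1]
    - [[0, 0, 0], [0, 0, 1], 1]
    - [[0, 0, 0], [0, 0, 1], 1]
    - [[0, 0, 0], [0, 0, 0.47], 0]
    - [[0, 0, 0], [0, 0, 0], 0]
  squeeze: 20

```text
time_s: 1.35
ee_pos: [0.1375, 0.5324, 0.2052]
eef_rot: [-3.141, 0.0, 1.632]
force: [-0.5, -0.1, -0.3]
grip_width: 0.0814
grip_force: 0.0
```

```bash
cat >> h.py <<'E'
def go(x,y,z,yaw=None):
    o=get_obs(); r=R.from_euler('xyz',o['eef_rot']); 
    d=r.inv().apply(np.array([x,y,z])-o['ee_pos'])/.03
    print('pos',np.round(o['ee_pos'],4),'rpy',np.round(o['eef_rot'],4),'units',np.round(d,2),'F',np.round(o['force'],1),'w',round(o['grip_width'],4),'gf',round(o['grip_force'],1),'t',round(o['time_s'],1))
    if yaw is not None: print('turn z units',round((o['eef_rot'][2]-yaw)/.12,2))
E
python3 - <<'E'
from h import *
go(.6465,.0045,.205,1.633)
P=cloud(load('scene0'));c=load('scene0');rgb=c['pixels'].astype(int)
for n in('scene0','side0'):
    c=load(n);P=cloud(c);rgb=c['pixels'].astype(int)
    m=(c['depth']>0)&(rgb.max(-1)<60)&(P[...,2]>.083)&(P[...,2]<.103)&(P[...,0]<.6)&(P[...,0]>.35)&(abs(P[...,1])<.3)
    k,l,s,ce=cv2.connectedComponentsWithStats(m.astype(np.uint8))
    for i in range(1,k):
        if s[i,4]>8: Q=P[l==i]; print(n,ce[i].round(),s[i,4],np.median(Q,0).round(4),Q.min(0).round(4),Q.max(0).round(4))
E
```

```text
pos [0.1375 0.5324 0.2052] rpy [-3.1414e+00  4.0000e-04  1.6316e+00] units [-1.860e+01  1.586e+01  1.000e-02] F [-0.5 -0.1 -0.3] w 0.0814 gf 0.0 t 1.4
turn z units -0.01
scene0 [336. 204.] 75 [ 0.4955 -0.0055  0.0992] [ 0.475  -0.018   0.0873] [0.5017 0.0054 0.1029]
scene0 [252. 218.] 99 [ 0.4882 -0.2269  0.0991] [ 0.4719 -0.2402  0.0865] [ 0.4976 -0.2114  0.1022]
side0 [361. 247.] 86 [ 0.4752 -0.2319  0.0979] [ 0.4673 -0.2419  0.0889] [ 0.4907 -0.2128  0.1024]
```

Call:
send_rows:
  motion:
    - [[-1, 0.85, 0], [0, 0, 0], 0]
    - [[-1, 0.85, 0], [0, 0, 0], 0]
    - [[-1, 0.85, 0], [0, 0, 0], 0]
    - [[-1, 0.85, 0], [0, 0, 0], 0]
    - [[-1, 0.85, 0], [0, 0, 0], 0]
    - [[-1, 0.85, 0], [0, 0, 0], 0]
    - [[-1, 0.85, 0], [0, 0, 0], 0]
    - [[-1, 0.85, 0], [0, 0, 0], 0]
    - [[-1, 0.85, 0], [0, 0, 0], 0]
    - [[-1, 0.85, 0], [0, 0, 0], 0]
    - [[-1, 0.85, 0], [0, 0, 0], 0]
    - [[-1, 0.85, 0], [0, 0, 0], 0]

```text
time_s: 2.55
ee_pos: [0.4661, 0.1906, 0.2055]
eef_rot: [3.141, -0.0, 1.635]
force: [-0.1, 0.5, 0.5]
grip_width: 0.0471
grip_force: 0.0
```

Call:
send_rows:
  motion:
    - [[-1, 0.85, 0], [0, 0, 0], 0]
    - [[-1, 0.85, 0], [0, 0, 0], 0]
    - [[-1, 0.85, 0], [0, 0, 0], 0]
    - [[-1, 0.85, 0], [0, 0, 0], 0]
    - [[-1, 0.85, 0], [0, 0, 0], 0]
    - [[-1, 0.85, 0], [0, 0, 0], 0]
    - [[-0.6, 0.56, 0], [0, 0, 0], 0]
    - [[0, 0, 0], [0, 0, 0], 0]

```text
time_s: 3.35
ee_pos: [0.6479, 0.0025, 0.2043]
eef_rot: [-3.141, 0.0, 1.632]
force: [-0.2, -0.2, -0.5]
grip_width: 0.0468
grip_force: 0.0
```

Run:
```python
from h import *
go(.6465,.0045,.097,1.633)
snap('wrist','wr1')
```

```text
pos [0.6479 0.0025 0.2043] rpy [-3.1405e+00  1.0000e-04  1.6318e+00] units [ 0.07 -0.04  3.58] F [-0.2 -0.2 -0.5] w 0.0468 gf 0.0 t 3.4
turn z units -0.01
```

View pics/wr1.png

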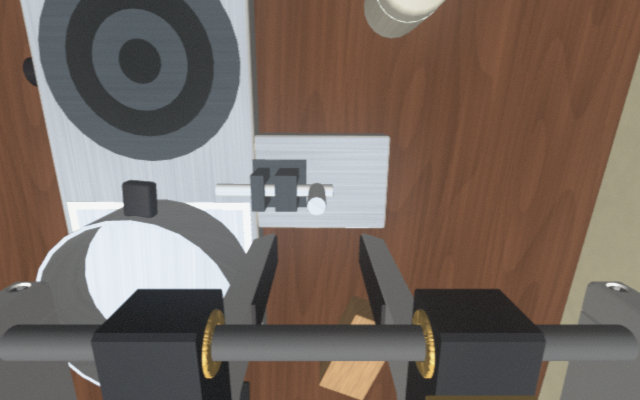

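The wrist view shows the post top at (316,206), the heating plate centre at (140,61), the tongue corners at (388,137) and (386,228), and the pan on the white-bordered rest plate.

Run:
```python
from h import *
c=load('wr1')
for u,v,z in((316,206,.125),(140,61,.04),(388,137,.04),(386,228,.04),(254,135,.04),(248,20,.04),(140,199,.099),(276,190,.085)): print((u,v),w(c,u,v,z).round(4))
```

```text
(316, 206) [0.6471 0.006  0.125 ]
(140, 61) [0.472  0.1147 0.04  ]
(388, 137) [0.7163 0.0582 0.04  ]
(386, 228) [ 0.7255 -0.0389  0.04  ]
(254, 135) [0.5812 0.0519 0.04  ]
(248, 20) [0.5746 0.1563 0.04  ]
(140, 199) [ 0.4925 -0.0047  0.099 ]
(276, 190) [0.6101 0.0074 0.085 ]
```

Call:
send_rows:
  motion:
    - [[0, 0, 0.9], [0, 0, 0], 0]
    - [[0, 0, 0.9], [0, 0, 0], 0]
    - [[0, 0, 0.9], [0, 0, 0], 0]
    - [[0, 0, 0.8], [0, 0, 0], 0]
    - [[0, 0, 0], [0, 0, 0], -0.85]
    - [[0, 0, 0], [0, 0, 0], -0.85]
    - [[0, 0, 0], [0, 0, 0], -0.85]
    - [[0, 0, 0], [0, 0, 0], -0.85]
    - [[0, 0, 0], [0, 0, 0], -0.85]
    - [[0, 0, 0], [0, 0, 0], -0.85]
  squeeze: 15

```text
time_s: 4.4
ee_pos: [0.6472, 0.005, 0.1018]
eef_rot: [3.14, 0.0, 1.632]
force: [-1.9, 1.2, 6.8]
grip_width: 0.0155
grip_force: 15.0
```

Call:
send_rows:
  motion:
    - [[0, 0.3, 0], [0, 0, 0], -0.85]
    - [[0, 0.3, 0], [0, 0, 0], -0.85]
    - [[0, 0.3, 0], [0, 0, 0], -0.85]
    - [[0, 0.3, 0], [0, 0, 0], -0.85]
    - [[0, 0.3, 0], [0, 0, 0], -0.85]
    - [[0, 0.15, 0], [0, 0, 0], -0.85]
    - [[0, 0.05, 0], [0, 0, 0], -0.85]
    - [[0, 0, 0], [0, 0, 0], -0.85]

```text
time_s: 5.2
ee_pos: [0.6976, 0.0078, 0.1017]
eef_rot: [-3.141, 0.0, 1.632]
force: [-6.8, -0.9, 9.3]
grip_width: 0.0157
grip_force: 15.0
```

Call:
send_rows:
  motion:
    - [[0, 0, 0], [0, 0, 0], 0]
    - [[0, 0, 0], [0, 0, 0], 0]
    - [[0, 0, 0], [0, 0, 0], 0.3]
    - [[0, 0, -1], [0, 0, 0], 0.3]
    - [[0, 0, -1], [0, 0, 0], 0.3]
    - [[0, 0, -1], [0, 0, 0], 0.3]
    - [[0, 0, -1], [0, 0, 0.5], 0.3]

```text
time_s: 5.9
ee_pos: [0.6976, 0.008, 0.2216]
eef_rot: [-3.142, 0.0, 1.572]
force: [0.3, -0.1, 0.2]
grip_width: 0.0609
grip_force: 0.0
```

Call:
send_rows:
  motion:
    - [[-1, -0.75, 0], [0, 0, 0], 0.35]
    - [[-1, -0.75, 0], [0, 0, 0], 0.35]
    - [[-1, -0.75, 0], [0, 0, 0], 0.35]
    - [[-1, -0.75, 0], [0, 0, 0], 0.35]
    - [[-1, -0.75, 0], [0, 0, 0], 0.35]
    - [[-1, -0.75, 0], [0, 0, 0], 0.35]
    - [[-1, -0.75, 0], [0, 0, 0], 0.35]
    - [[-1, -0.75, 0], [0, 0, 0], 0.35]
    - [[-1, -0.75, 0], [0, 0, 0], 0.35]
    - [[-1, -0.75, 0], [0, 0, 0], 0.35]
    - [[-1, -0.75, 0], [0, 0, 0], 0.35]
    - [[0, 0, 0], [0, 0, 0], 0.35]

```text
time_s: 7.1
ee_pos: [0.4486, -0.3252, 0.2205]
eef_rot: [-3.141, 0.001, 1.569]
force: [0.3, 0.9, 0.3]
grip_width: 0.0633
grip_force: 0.0
```

```bash
cat >> h.py <<'E'
def comps(c,lo,hi,white=False,mn=40,box=(.2,.85,-.6,.6)):
    P=cloud(c); rgb=c['pixels'].astype(int); z=P[...,2]
    m=(c['depth']>0)&(z>lo)&(z<hi)&(P[...,0]>box[0])&(P[...,0]<box[1])&(P[...,1]>box[2])&(P[...,1]<box[3])
    if white: m&=rgb.min(-1)>160
    k,l,s,ce=cv2.connectedComponentsWithStats(m.astype(np.uint8)); o=[]
    for i in range(1,k):
        if s[i,4]>mn:
            Q=P[l==i]; print(ce[i].round(),s[i,4],'ctr',((Q.min(0)+Q.max(0))/2).round(4),'size',(Q.max(0)-Q.min(0)).round(3))
E
python3 - <<'E'
from h import *
go(.446,-.3277,.012,1.571)
for n in('scene','side','wrist'):
    print(n);c=snap(n,n[:2]+'2');comps(c,.036,.05,True,box=(.38,.62,-.5,-.25))
    if n=='scene': comps(c,.108,.128,mn=15,box=(.58,.75,-.05,.05))
E
```

```text
pos [ 0.4486 -0.3252  0.2205] rpy [-3.1414e+00  6.0000e-04  1.5687e+00] units [-0.08 -0.08  6.95] F [0.3 0.9 0.3] w 0.0633 gf 0.0 t 7.1
turn z units -0.02
scene
[214. 228.] 144 ctr [ 0.4479 -0.3285  0.0448] size [0.043 0.039 0.006]
[184. 233.] 147 ctr [ 0.4458 -0.4072  0.0446] size [0.043 0.04  0.007]
[214. 252.] 172 ctr [ 0.5285 -0.3347  0.0444] size [0.04  0.039 0.007]
[368. 259.] 60 ctr [0.6992 0.0064 0.1181] size [0.015 0.015 0.02 ]
side
[402. 280.] 190 ctr [ 0.5263 -0.3331  0.0418] size [0.041 0.043 0.011]
[375. 291.] 207 ctr [ 0.4448 -0.3263  0.042 ] size [0.041 0.044 0.012]
[398. 311.] 234 ctr [ 0.4439 -0.4057  0.0417] size [0.043 0.042 0.011]
wrist
[314. 188.] 1090 ctr [ 0.4479 -0.3272  0.042 ] size [0.04  0.04  0.009]
[389. 193.] 1070 ctr [ 0.529  -0.3335  0.0439] size [0.041 0.04  0.005]
[313. 254.] 923 ctr [ 0.4465 -0.4056  0.0424] size [0.041 0.041 0.008]
```

Call:
send_rows:
  motion:
    - [[-0.07, -0.06, 0.9], [0, 0, 0], 0.35]
    - [[0, 0, 0.9], [0, 0, 0], 0.35]
    - [[0, 0, 0.9], [0, 0, 0], 0.35]
    - [[0, 0, 0.9], [0, 0, 0], 0.35]
    - [[0, 0, 0.9], [0, 0, 0], 0.35]
    - [[0, 0, 0.9], [0, 0, 0], 0.35]
    - [[0, 0, 0.9], [0, 0, 0], 0.35]
    - [[0, 0, 0.6], [0, 0, 0], 0.35]
    - [[0, 0, 0], [0, 0, 0], -0.3]
    - [[0, 0, 0], [0, 0, 0], -0.3]
    - [[0, 0, 0], [0, 0, 0], -0.3]
    - [[0, 0, 0], [0, 0, 0], -0.3]
  squeeze: 20

```text
time_s: 8.45
ee_pos: [0.4497, -0.3247, 0.0146]
eef_rot: [3.14, 0.001, 1.573]
force: [0.2, 2.2, 2.7]
grip_width: 0.0415
grip_force: 20.0
```

Call:
send_rows:
  motion:
    - [[0, 0, -0.5], [0, 0, 0], -0.3]
    - [[0, 0, -0.9], [0, 0, 0], -0.3]
    - [[0, 0, -0.9], [0, 0, 0], -0.3]
    - [[0, 0, -0.9], [0, 0, 0], -0.3]
    - [[0, 0, -0.9], [0, 0, 0], -0.3]
    - [[0, 0, -0.9], [0, 0, 0], -0.3]
    - [[0, 0, -0.5], [0, 0, 0], -0.3]
    - [[0, 0, 0], [0, 0, 0], -0.3]

```text
time_s: 9.25
ee_pos: [0.4496, -0.3251, 0.1819]
eef_rot: [3.138, 0.003, 1.572]
force: [-0.4, -0.7, -0.2]
grip_width: 0.0418
grip_force: 20.0
```

Run:
```python
from h import *
go(.485,-.0725,.055,1.571)
```

```text
pos [ 0.4496 -0.3251  0.1819] rpy [3.1377 0.0032 1.5723] units [8.43 1.18 4.21] F [-0.4 -0.7 -0.2] w 0.0418 gf 20.0 t 9.2
turn z units 0.01
```

Call:
send_rows:
  motion:
    - [[0.9, 0.13, 0], [0, 0, 0], -0.3]
    - [[0.9, 0.13, 0], [0, 0, 0], -0.3]
    - [[0.9, 0.13, 0], [0, 0, 0], -0.3]
    - [[0.9, 0.13, 0], [0, 0, 0], -0.3]
    - [[0.9, 0.13, 0], [0, 0, 0], -0.3]
    - [[0.9, 0.13, 0], [0, 0, 0], -0.3]
    - [[0.9, 0.13, 0], [0, 0, 0], -0.3]
    - [[0.9, 0.13, 0], [0, 0, 0], -0.3]
    - [[0.9, 0.14, 0], [0, 0, 0], -0.3]
    - [[0.3, 0, 0], [0, 0, 0], -0.3]
    - [[0, 0, 0], [0, 0, 0], -0.3]

```text
time_s: 10.35
ee_pos: [0.4837, -0.0718, 0.1782]
eef_rot: [-3.141, -0.0, 1.574]
force: [0.6, -0.5, -0.1]
grip_width: 0.0417
grip_force: 20.0
```

Call:
send_rows:
  motion:
    - [[0, 0, 0.8], [0, 0, 0], -0.3]
    - [[0, 0, 0.8], [0, 0, 0], -0.3]
    - [[0, 0, 0.8], [0, 0, 0], -0.3]
    - [[0, 0, 0.8], [0, 0, 0], -0.3]
    - [[0, 0, 0.5], [0, 0, 0], -0.3]
    - [[0, 0, 0.3], [0, 0, 0], -0.3]
    - [[0, 0, 0.1], [0, 0, 0], -0.3]
    - [[0, 0, 0], [0, 0, 0], -0.3]

```text
time_s: 11.15
ee_pos: [0.4839, -0.0732, 0.0559]
eef_rot: [-3.142, 0.0, 1.572]
force: [0.4, 0.3, -0.8]
grip_width: 0.0417
grip_force: 20.0
```

Run:
```python
from h import *
go(.485,-.0725,.0566,1.571)
```

```text
pos [ 0.4839 -0.0732  0.0559] rpy [-3.1415e+00  2.0000e-04  1.5718e+00] units [ 0.02  0.04 -0.02] F [ 0.4  0.3 -0.8] w 0.0417 gf 20.0 t 11.2
turn z units 0.01
```

Release, rise, then go to jar C (0.528,-0.3338).

Call:
send_rows:
  motion:
    - [[0, 0, 0], [0, 0, 0], 0.15]
    - [[0, 0, 0], [0, 0, 0], 0.15]
    - [[0, 0, -0.6], [0, 0, 0], 0.15]
    - [[0, 0, -0.9], [0, 0, 0], 0.15]
    - [[0, 0, -0.9], [0, 0, 0], 0.3]
    - [[0, 0, -0.9], [0, 0, 0], 0.3]
    - [[0, 0, -0.9], [0, 0, 0], 0.3]
    - [[0, 0, 0], [0, 0, 0], 0.3]

```text
time_s: 11.95
ee_pos: [0.4853, -0.0728, 0.185]
eef_rot: [3.136, 0.001, 1.572]
force: [-0.4, 0.1, -0.8]
grip_width: 0.0608
grip_force: 0.0
```

Call:
send_rows:
  motion:
    - [[-0.97, 0.16, 0], [0, 0, 0], 0.3]
    - [[-0.97, 0.16, 0], [0, 0, 0], 0.3]
    - [[-0.97, 0.16, 0], [0, 0, 0], 0.3]
    - [[-0.97, 0.16, 0], [0, 0, 0], 0.3]
    - [[-0.97, 0.16, 0], [0, 0, 0], 0.3]
    - [[-0.97, 0.16, 0], [0, 0, 0], 0.3]
    - [[-0.97, 0.16, 0], [0, 0, 0], 0.3]
    - [[-0.97, 0.16, 0], [0, 0, 0], 0.3]
    - [[-0.9, 0.2, 0], [0, 0, 0], 0.3]
    - [[0, 0, 0], [0, 0, 0], 0.3]

```text
time_s: 12.95
ee_pos: [0.5284, -0.3348, 0.18]
eef_rot: [-3.141, -0.0, 1.57]
force: [0.3, 0.5, -0.6]
grip_width: 0.0613
grip_force: 0.0
```

Run:
```python
from h import *
go(.528,-.3338,.0125,1.571)
c=snap('scene','sc3');comps(c,.036,.05,True,box=(.38,.62,-.5,-.25));comps(c,.075,.09,True,box=(.4,.57,-.17,-.03))
c=snap('wrist','wr3');comps(c,.036,.05,True,box=(.38,.62,-.5,-.25))
```

```text
pos [ 0.5284 -0.3348  0.18  ] rpy [-3.1406e+00 -4.0000e-04  1.5700e+00] units [ 0.03 -0.01  5.58] F [ 0.3  0.5 -0.6] w 0.0613 gf 0.0 t 12.9
turn z units -0.01
[184. 233.] 148 ctr [ 0.4457 -0.4071  0.044 ] size [0.039 0.04  0.007]
[214. 252.] 171 ctr [ 0.5285 -0.3347  0.0454] size [0.041 0.04  0.007]
[308. 210.] 141 ctr [ 0.4844 -0.0781  0.0827] size [0.04  0.041 0.013]
[318. 193.] 1364 ctr [ 0.5293 -0.3333  0.0425] size [0.041 0.04  0.008]
[225. 254.] 236 ctr [ 0.4362 -0.3992  0.0442] size [0.02  0.028 0.004]
```

Call:
send_rows:
  motion:
    - [[0, 0, 0.9], [0, 0, 0], 0.3]
    - [[0, 0, 0.9], [0, 0, 0], 0.3]
    - [[0, 0, 0.9], [0, 0, 0], 0.3]
    - [[0, 0, 0.9], [0, 0, 0], 0.3]
    - [[0, 0, 0.9], [0, 0, 0], 0.3]
    - [[0, 0, 0.7], [0, 0, 0], 0.3]
    - [[0, 0, 0.3], [0, 0, 0], 0.3]
    - [[0, 0, 0], [0, 0, 0], -0.3]
    - [[0, 0, 0], [0, 0, 0], -0.3]
    - [[0, 0, 0], [0, 0, 0], -0.3]
    - [[0, 0, 0], [0, 0, 0], -0.3]

```text
time_s: 14.15
ee_pos: [0.5293, -0.3324, 0.0178]
eef_rot: [3.14, 0.001, 1.573]
force: [-0.1, 1.5, 6.5]
grip_width: 0.0417
grip_force: 20.0
```

Call:
send_rows:
  motion:
    - [[0, 0, -0.5], [0, 0, 0], -0.3]
    - [[0, 0, -0.9], [0, 0, 0], -0.3]
    - [[0, 0, -0.9], [0, 0, 0], -0.3]
    - [[0, 0, -0.9], [0, 0, 0], -0.3]
    - [[0, 0, -0.9], [0, 0, 0], -0.3]
    - [[0, 0, -0.9], [0, 0, 0], -0.3]
    - [[0, 0, -0.5], [0, 0, 0], -0.3]
    - [[0, 0, 0], [0, 0, 0], -0.3]

```text
time_s: 14.95
ee_pos: [0.5293, -0.3326, 0.1841]
eef_rot: [3.138, 0.002, 1.572]
force: [0.3, 0.3, -1.3]
grip_width: 0.0415
grip_force: 20.0
```

Run:
```python
from h import *
go(.523,-.1395,.055,1.571)
```

```text
pos [ 0.5293 -0.3326  0.1841] rpy [3.1384e+00 2.4000e-03 1.5724e+00] units [ 6.45 -0.21  4.29] F [ 0.3  0.3 -1.3] w 0.0415 gf 20.0 t 14.9
turn z units 0.01
```

Call:
send_rows:
  motion:
    - [[0.9, -0.03, 0], [0, 0, 0], -0.3]
    - [[0.9, -0.03, 0], [0, 0, 0], -0.3]
    - [[0.9, -0.03, 0], [0, 0, 0], -0.3]
    - [[0.9, -0.03, 0], [0, 0, 0], -0.3]
    - [[0.9, -0.03, 0], [0, 0, 0], -0.3]
    - [[0.9, -0.03, 0], [0, 0, 0], -0.3]
    - [[0.9, -0.03, 0], [0, 0, 0], -0.3]
    - [[0.15, 0, 0], [0, 0, 0], -0.3]
    - [[0, 0, 0], [0, 0, 0], -0.3]
    - [[0, 0, 0], [0, 0, 0], -0.3]

```text
time_s: 15.95
ee_pos: [0.522, -0.1394, 0.1809]
eef_rot: [-3.141, -0.0, 1.572]
force: [0.0, -0.7, -0.2]
grip_width: 0.0416
grip_force: 20.0
```

Call:
send_rows:
  motion:
    - [[0, 0, 0.8], [0, 0, 0], -0.3]
    - [[0, 0, 0.8], [0, 0, 0], -0.3]
    - [[0, 0, 0.8], [0, 0, 0], -0.3]
    - [[0, 0, 0.8], [0, 0, 0], -0.3]
    - [[0, 0, 0.5], [0, 0, 0], -0.3]
    - [[0, 0, 0.2], [0, 0, 0], -0.3]
    - [[0, 0, 0.1], [0, 0, 0], -0.3]
    - [[0, 0, 0], [0, 0, 0], -0.3]

```text
time_s: 16.75
ee_pos: [0.5223, -0.1392, 0.0617]
eef_rot: [3.141, 0.0, 1.572]
force: [0.8, 0.5, -1.2]
grip_width: 0.0416
grip_force: 20.0
```

Run:
```python
from h import *
go(.523,-.1395,.0588,1.571)
```

```text
pos [ 0.5223 -0.1392  0.0617] rpy [3.1413e+00 1.0000e-04 1.5719e+00] units [-0.01  0.02  0.1 ] F [ 0.8  0.5 -1.2] w 0.0416 gf 20.0 t 16.8
turn z units 0.01
```

Call:
send_rows:
  motion:
    - [[0, 0, 0.1], [0, 0, 0], -0.3]
    - [[0, 0, 0], [0, 0, 0], 0.1]
    - [[0, 0, 0], [0, 0, 0], 0.1]
    - [[0, 0, -0.6], [0, 0, 0], 0.1]
    - [[0, 0, -0.9], [0, 0, 0], 0.1]
    - [[0, 0, -0.9], [0, 0, 0], 0.3]
    - [[0, 0, -0.9], [0, 0, 0], 0.3]
    - [[0, 0, -0.8], [0, 0, 0], 0.3]
    - [[0, 0, 0], [0, 0, 0], 0.3]

```text
time_s: 17.65
ee_pos: [0.5234, -0.139, 0.185]
eef_rot: [3.136, 0.002, 1.573]
force: [0.9, 0.7, -0.5]
grip_width: 0.0614
grip_force: 0.0
```

Call:
send_rows:
  motion:
    - [[-0.9, -0.26, 0], [0, 0, 0], 0.3]
    - [[-0.9, -0.26, 0], [0, 0, 0], 0.3]
    - [[-0.9, -0.26, 0], [0, 0, 0], 0.3]
    - [[-0.9, -0.26, 0], [0, 0, 0], 0.3]
    - [[-0.9, -0.26, 0], [0, 0, 0], 0.3]
    - [[-0.9, -0.26, 0], [0, 0, 0], 0.3]
    - [[-0.9, -0.26, 0], [0, 0, 0], 0.3]
    - [[-0.9, -0.26, 0], [0, 0, 0], 0.3]
    - [[-0.9, -0.26, 0], [0, 0, 0], 0.3]
    - [[-0.8, -0.22, 0], [0, 0, 0], 0.3]
    - [[0, 0, 0], [0, 0, 0], 0.3]

```text
time_s: 18.75
ee_pos: [0.4446, -0.4078, 0.1803]
eef_rot: [-3.141, -0.001, 1.57]
force: [0.1, -0.6, 0.6]
grip_width: 0.0611
grip_force: 0.0
```

Run:
```python
from h import *
go(.4455,-.4062,.0125,1.571)
c=snap('scene','sc4');comps(c,.036,.05,True,box=(.38,.62,-.5,-.25));comps(c,.07,.09,True,box=(.4,.57,-.17,-.03))
c=snap('wrist','wr4');comps(c,.036,.05,True,box=(.38,.62,-.5,-.25))
```

```text
pos [ 0.4446 -0.4078  0.1803] rpy [-3.1407e+00 -5.0000e-04  1.5699e+00] units [0.05 0.04 5.59] F [ 0.1 -0.6  0.6] w 0.0611 gf 0.0 t 18.8
turn z units -0.01
[184. 233.] 149 ctr [ 0.4449 -0.407   0.0448] size [0.042 0.041 0.007]
[308. 210.] 142 ctr [ 0.4839 -0.0782  0.0797] size [0.04  0.041 0.018]
[288. 226.] 165 ctr [ 0.5238 -0.1422  0.0801] size [0.041 0.041 0.017]
[318. 191.] 1419 ctr [ 0.4462 -0.4052  0.0412] size [0.041 0.041 0.01 ]
```

Call:
send_rows:
  motion:
    - [[0.04, 0.03, 0.9], [0, 0, 0], 0.3]
    - [[0, 0, 0.9], [0, 0, 0], 0.3]
    - [[0, 0, 0.9], [0, 0, 0], 0.3]
    - [[0, 0, 0.9], [0, 0, 0], 0.3]
    - [[0, 0, 0.9], [0, 0, 0], 0.3]
    - [[0, 0, 0.7], [0, 0, 0], 0.3]
    - [[0, 0, 0.3], [0, 0, 0], 0.3]
    - [[0, 0, 0], [0, 0, 0], -0.3]
    - [[0, 0, 0], [0, 0, 0], -0.3]
    - [[0, 0, 0], [0, 0, 0], -0.3]
    - [[0, 0, 0], [0, 0, 0], -0.3]

```text
time_s: 19.95
ee_pos: [0.4472, -0.4049, 0.0177]
eef_rot: [3.14, 0.001, 1.572]
force: [0.2, 2.5, 5.6]
grip_width: 0.0417
grip_force: 20.0
```

Call:
send_rows:
  motion:
    - [[0, 0, -0.5], [0, 0, 0], -0.3]
    - [[0, 0, -0.9], [0, 0, 0], -0.3]
    - [[0, 0, -0.9], [0, 0, 0], -0.3]
    - [[0, 0, -0.9], [0, 0, 0], -0.3]
    - [[0, 0, -0.9], [0, 0, 0], -0.3]
    - [[0, 0, -0.9], [0, 0, 0], -0.3]
    - [[0, 0, -0.5], [0, 0, 0], -0.3]
    - [[0, 0, 0], [0, 0, 0], -0.3]

```text
time_s: 20.75
ee_pos: [0.4472, -0.4052, 0.1849]
eef_rot: [3.138, 0.004, 1.572]
force: [-0.6, -0.5, -0.0]
grip_width: 0.0416
grip_force: 20.0
```

Run:
```python
from h import *
go(.447,-.1395,.0575,1.571)
c=snap('scene','sc5');comps(c,.07,.09,True,box=(.4,.57,-.17,-.03))
```

```text
pos [ 0.4472 -0.4052  0.1849] rpy [3.1383 0.0035 1.5723] units [ 8.87 -0.01  4.21] F [-0.6 -0.5 -0. ] w 0.0416 gf 20.0 t 20.8
turn z units 0.01
[308. 210.] 141 ctr [ 0.4838 -0.0784  0.0806] size [0.042 0.041 0.017]
[288. 226.] 166 ctr [ 0.5231 -0.142   0.0812] size [0.042 0.041 0.017]
```

Call:
send_rows:
  motion:
    - [[0.9, 0, 0], [0, 0, 0], -0.3]
    - [[0.9, 0, 0], [0, 0, 0], -0.3]
    - [[0.9, 0, 0], [0, 0, 0], -0.3]
    - [[0.9, 0, 0], [0, 0, 0], -0.3]
    - [[0.9, 0, 0], [0, 0, 0], -0.3]
    - [[0.9, 0, 0], [0, 0, 0], -0.3]
    - [[0.9, 0, 0], [0, 0, 0], -0.3]
    - [[0.9, 0, 0], [0, 0, 0], -0.3]
    - [[0.9, 0, 0], [0, 0, 0], -0.3]
    - [[0.75, 0, 0], [0, 0, 0], -0.3]
    - [[0, 0, 0], [0, 0, 0], -0.3]
    - [[0, 0, 0], [0, 0, 0], -0.3]

```text
time_s: 22.0
ee_pos: [0.446, -0.139, 0.1809]
eef_rot: [-3.141, -0.0, 1.573]
force: [-0.1, -1.6, -0.2]
grip_width: 0.0418
grip_force: 20.0
```

Call:
send_rows:
  motion:
    - [[0, 0, 0.8], [0, 0, 0], -0.3]
    - [[0, 0, 0.8], [0, 0, 0], -0.3]
    - [[0, 0, 0.8], [0, 0, 0], -0.3]
    - [[0, 0, 0.8], [0, 0, 0], -0.3]
    - [[0, 0, 0.5], [0, 0, 0], -0.3]
    - [[0, 0, 0.2], [0, 0, 0], -0.3]
    - [[0, 0, 0.1], [0, 0, 0], -0.3]
    - [[0, 0, 0], [0, 0, 0], -0.3]

```text
time_s: 22.8
ee_pos: [0.4463, -0.1395, 0.0616]
eef_rot: [3.141, 0.0, 1.572]
force: [0.0, -0.3, 0.1]
grip_width: 0.0417
grip_force: 20.0
```

Run:
```python
from h import *
go(.447,-.1395,.0588,1.571)
```

```text
pos [ 0.4463 -0.1395  0.0616] rpy [3.1415e+00 1.0000e-04 1.5720e+00] units [-0.    0.02  0.09] F [ 0.  -0.3  0.1] w 0.0417 gf 20.0 t 22.8
turn z units 0.01
```

Call:
send_rows:
  motion:
    - [[0, 0, 0.1], [0, 0, 0], -0.3]
    - [[0, 0, 0], [0, 0, 0], 0.1]
    - [[0, 0, 0], [0, 0, 0], 0.1]
    - [[0, 0, -0.6], [0, 0, 0], 0.1]
    - [[0, 0, -0.9], [0, 0, 0], 0.1]
    - [[0, 0, -0.9], [0, 0, 0], 0.1]
    - [[0, 0, -0.9], [0, 0, 0], 0.1]
    - [[0, 0, -0.9], [0, 0, 0], 0.1]
    - [[0, 0, -0.9], [0, 0, 0], 0.1]

```text
time_s: 23.7
ee_pos: [0.4461, -0.139, 0.213]
eef_rot: [3.141, 0.0, 1.572]
force: [-0.2, -0.5, 0.2]
grip_width: 0.0515
grip_force: 0.0
```

Call:
send_rows:
  motion:
    - [[0.97, 0.15, 0], [0, 0, 0], 0.1]
    - [[0.97, 0.15, 0], [0, 0, 0], 0.1]
    - [[0.97, 0.15, 0], [0, 0, 0], 0.1]
    - [[0.97, 0.15, 0], [0, 0, 0], 0.1]
    - [[0.97, 0.15, 0], [0, 0, 0], 0.1]
    - [[0.97, 0.15, 0], [0, 0, 0], 0.1]
    - [[0.97, 0.15, 0], [0, 0, 0], 0.1]
    - [[0.97, 0.15, 0], [0, 0, 0], 0.1]
    - [[0.97, 0.15, 0], [0, 0, 0], 0.1]
    - [[0.97, 0.15, 0], [0, 0, 0], 0.1]
    - [[0.97, 0.15, 0], [0, 0, 0], 0.1]
    - [[0.97, 0.15, 0], [0, 0, 0], 0.1]

```text
time_s: 24.9
ee_pos: [0.4997, 0.2115, 0.2118]
eef_rot: [3.141, -0.0, 1.573]
force: [0.2, -0.0, -0.2]
grip_width: 0.0523
grip_force: 0.0
```

Call:
send_rows:
  motion:
    - [[0.97, 0.15, 0], [0, 0, 0], 0.1]
    - [[0.97, 0.15, 0], [0, 0, 0], 0.1]
    - [[0.97, 0.15, 0], [0, 0, 0], 0.1]
    - [[0.97, 0.15, 0], [0, 0, 0], 0.1]
    - [[0.97, 0.15, 0], [0, 0, 0], 0.1]
    - [[0.3, 0, 0], [0, 0, 0], 0.1]
    - [[0, 0, 0], [0, 0, 0], 0.1]

```text
time_s: 25.6
ee_pos: [0.5216, 0.3654, 0.2111]
eef_rot: [-3.141, 0.0, 1.574]
force: [-1.2, -0.9, -0.7]
grip_width: 0.0513
grip_force: 0.0
```

Run:
```python
from h import *
go(.5225,.365,.029,1.571)
c=snap('wrist','wr6');comps(c,.042,.056,mn=30,box=(.45,.6,.3,.43));comps(c,.0115,.0165,mn=200,box=(.4,.65,.25,.47))
c=snap('side','si6');print('side');comps(c,.068,.092,True,mn=20,box=(.4,.57,-.19,-.03))
c=snap('scene','sc6');print('scene');comps(c,.068,.092,True,mn=20,box=(.4,.57,-.19,-.03));comps(c,.105,.115,mn=50,box=(.35,.6,-.25,0))
cv2.imwrite('pics/crop6.png',cv2.resize(c['pixels'][170:270,230:390,::-1],None,fx=4,fy=4,interpolation=cv2.INTER_CUBIC))
```

```text
pos [0.5216 0.3654 0.2111] rpy [-3.1412e+00  3.0000e-04  1.5738e+00] units [-0.01  0.03  6.07] F [-1.2 -0.9 -0.7] w 0.0513 gf 0.0 t 25.6
turn z units 0.02
[320. 185.] 396 ctr [0.5242 0.3665 0.0464] size [0.022 0.023 0.009]
[319. 173.] 22107 ctr [0.5243 0.3657 0.014 ] size [0.196 0.196 0.005]
side
[326. 223.] 131 ctr [ 0.4823 -0.0755  0.0791] size [0.04  0.042 0.02 ]
[352. 229.] 139 ctr [ 0.5205 -0.142   0.0791] size [0.045 0.041 0.02 ]
[329. 236.] 87 ctr [ 0.447  -0.1382  0.0859] size [0.037 0.038 0.006]
scene
[282. 205.] 139 ctr [ 0.4453 -0.1421  0.08  ] size [0.045 0.041 0.017]
[308. 210.] 142 ctr [ 0.483  -0.0785  0.081 ] size [0.041 0.041 0.015]
[288. 226.] 170 ctr [ 0.5222 -0.142   0.0787] size [0.043 0.041 0.02 ]
[294. 210.] 451 ctr [ 0.4859 -0.1175  0.1095] size [0.191 0.188 0.009]
```

View pics/crop6.png

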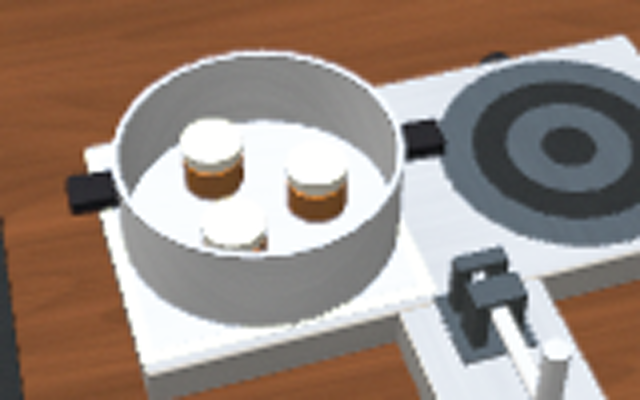

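All three jars stand in the pan and the bolt is drawn back. Next I grip the lid knob.

Call:
send_rows:
  motion:
    - [[0.02, 0.06, 0.9], [0, 0, 0], 0.1]
    - [[0, 0, 0.9], [0, 0, 0], 0.1]
    - [[0, 0, 0.9], [0, 0, 0], 0.1]
    - [[0, 0, 0.9], [0, 0, 0], 0.1]
    - [[0, 0, 0.9], [0, 0, 0], 0.1]
    - [[0, 0, 0.9], [0, 0, 0], 0.1]
    - [[0, 0, 0.5], [0, 0, 0], 0.1]
    - [[0, 0, 0.2], [0, 0, 0], 0.1]
    - [[0, 0, 0], [0, 0, 0], -0.7]
    - [[0, 0, 0], [0, 0, 0], -0.7]
    - [[0, 0, 0], [0, 0, 0], -0.7]
    - [[0, 0, 0], [0, 0, 0], -0.7]
  squeeze: 40

```text
time_s: 26.95
ee_pos: [0.5241, 0.3655, 0.0294]
eef_rot: [3.14, -0.001, 1.572]
force: [2.1, 0.1, 5.7]
grip_width: 0.0235
grip_force: 37.8
```

Call:
send_rows:
  motion:
    - [[0, 0, 0], [0, 0, 0], -0.7]
    - [[0, 0, -0.3], [0, 0, 0], -0.7]
    - [[0, 0, -0.8], [0, 0, 0], -0.7]
    - [[0, 0, -0.8], [0, 0, 0], -0.7]
    - [[0, 0, -0.8], [0, 0, 0], -0.7]
    - [[0, 0, -0.8], [0, 0, 0], -0.7]
    - [[0, 0, -0.8], [0, 0, 0], -0.7]
    - [[0, 0, -0.5], [0, 0, 0], -0.7]
    - [[0, 0, 0], [0, 0, 0], -0.7]

```text
time_s: 27.85
ee_pos: [0.5243, 0.3657, 0.1747]
eef_rot: [3.139, -0.002, 1.572]
force: [0.7, 0.0, -1.2]
grip_width: 0.0232
grip_force: 40.0
```

Run:
```python
from h import *
go(.485,-.116,.1,1.571)
c=snap('scene','sc7');comps(c,.1,.22,mn=200,box=(.4,.65,.25,.48))
```

```text
pos [0.5243 0.3657 0.1747] rpy [ 3.1387e+00 -1.8000e-03  1.5725e+00] units [-16.06  -1.34   2.46] F [ 0.7  0.  -1.2] w 0.0232 gf 40.0 t 27.9
turn z units 0.01
[472. 175.] 2698 ctr [0.5242 0.3637 0.187 ] size [0.197 0.195 0.065]
```

Call:
send_rows:
  motion:
    - [[-0.4, 0, 0], [0, 0, 0], -0.7]
    - [[-0.9, -0.08, 0], [0, 0, 0], -0.7]
    - [[-0.9, -0.08, 0], [0, 0, 0], -0.7]
    - [[-0.9, -0.08, 0], [0, 0, 0], -0.7]
    - [[-0.9, -0.08, 0], [0, 0, 0], -0.7]
    - [[-0.9, -0.08, 0], [0, 0, 0], -0.7]
    - [[-0.9, -0.08, 0], [0, 0, 0], -0.7]
    - [[-0.9, -0.08, 0], [0, 0, 0], -0.7]
    - [[-0.9, -0.08, 0], [0, 0, 0], -0.7]
    - [[-0.9, -0.08, 0], [0, 0, 0], -0.7]
    - [[-0.9, -0.08, 0], [0, 0, 0], -0.7]
    - [[-0.9, -0.08, 0], [0, 0, 0], -0.7]

```text
time_s: 29.1
ee_pos: [0.4967, 0.0546, 0.1711]
eef_rot: [-3.139, 0.0, 1.572]
force: [-0.2, -0.7, -1.9]
grip_width: 0.0232
grip_force: 40.0
```

Call:
send_rows:
  motion:
    - [[-0.9, -0.08, 0], [0, 0, 0], -0.7]
    - [[-0.9, -0.08, 0], [0, 0, 0], -0.7]
    - [[-0.9, -0.08, 0], [0, 0, 0], -0.7]
    - [[-0.9, -0.08, 0], [0, 0, 0], -0.7]
    - [[-0.9, -0.08, 0], [0, 0, 0], -0.7]
    - [[-0.9, -0.08, 0], [0, 0, 0], -0.7]
    - [[-0.4, 0, 0], [0, 0, 0], -0.7]
    - [[0, 0, 0], [0, 0, 0], -0.7]
    - [[0, 0, 0], [0, 0, 0], -0.7]

```text
time_s: 30.0
ee_pos: [0.4834, -0.1172, 0.1719]
eef_rot: [-3.141, -0.0, 1.572]
force: [0.2, 0.2, -2.5]
grip_width: 0.023
grip_force: 40.0
```

Run:
```python
from h import *
go(.485,-.116,.1304,1.571)
for n in('scene','side'):
    c=snap(n,n[:2]+'8');comps(c,.135,.168,mn=200,box=(.3,.65,-.3,.1))
c=load('si8')
cv2.imwrite('pics/crop8.png',cv2.resize(c['pixels'][150:300,240:440,::-1],None,fx=3,fy=3,interpolation=cv2.INTER_CUBIC))
```

```text
pos [ 0.4834 -0.1172  0.1719] rpy [-3.1407e+00 -5.0000e-04  1.5721e+00] units [0.04 0.05 1.38] F [ 0.2  0.2 -2.5] w 0.023 gf 40.0 t 30.0
turn z units 0.01
[292. 198.] 2940 ctr [ 0.4851 -0.1186  0.1589] size [0.198 0.195 0.017]
[336. 209.] 2168 ctr [ 0.4813 -0.1152  0.1594] size [0.197 0.201 0.016]
```

View pics/crop8.png

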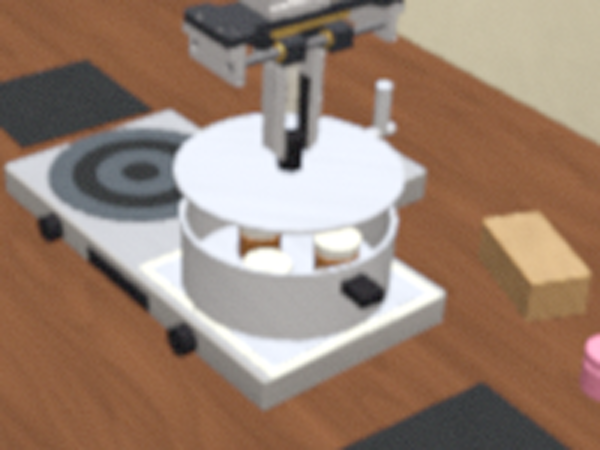

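The lid hangs level over the pan with the jars upright. I'll nudge it about 1.5 mm and lower it.

Call:
send_rows:
  motion:
    - [[0.03, 0.06, 0], [0, 0, 0], -0.7]
    - [[0, 0, 0.4], [0, 0, 0], -0.7]
    - [[0, 0, 0.4], [0, 0, 0], -0.7]
    - [[0, 0, 0.25], [0, 0, 0], -0.7]
    - [[0, 0, 0.15], [0, 0, 0], -0.7]
    - [[0, 0, 0.1], [0, 0, 0], -0.7]
    - [[0, 0, 0.05], [0, 0, 0], -0.7]
    - [[0, 0, 0], [0, 0, 0], -0.7]
    - [[0, 0, 0], [0, 0, 0], -0.7]

```text
time_s: 31.0
ee_pos: [0.4856, -0.1169, 0.1322]
eef_rot: [3.141, 0.0, 1.572]
force: [-0.7, -0.5, -1.4]
grip_width: 0.0226
grip_force: 40.0
```

Run:
```python
from h import *
go(.485,-.116,.1304,1.571)
for n in('scene','side'):
    c=snap(n,n[:2]+'9');comps(c,.1,.13,mn=200,box=(.3,.58,-.3,.1))
```

```text
pos [ 0.4856 -0.1169  0.1322] rpy [3.1411e+00 2.0000e-04 1.5724e+00] units [ 0.03 -0.02  0.06] F [-0.7 -0.5 -1.4] w 0.0226 gf 40.0 t 31.0
turn z units 0.01
[293. 211.] 2898 ctr [ 0.4842 -0.1149  0.1146] size [0.191 0.212 0.029]
[336. 223.] 2393 ctr [ 0.4822 -0.1049  0.1148] size [0.195 0.22  0.03 ]
```

Call:
send_rows:
  motion:
    - [[0, 0, 0.06], [0, 0, 0], -0.7]
    - [[0, 0, 0], [0, 0, 0], -0.7]
    - [[0, 0, 0], [0, 0, 0], -0.3]
    - [[0, 0, 0], [0, 0, 0], -0.2]
    - [[0, 0, 0], [0, 0, 0], 0]
    - [[0, 0, -0.5], [0, 0, 0], 0]
    - [[0, 0, -0.9], [0, 0, 0], 0]
    - [[0, 0, -0.9], [0, 0, 0], 0]
    - [[0, 0, -0.5], [0, 0, 0], 0]
    - [[0, 0, 0], [0, 0, 0], 0]

```text
time_s: 32.1
ee_pos: [0.4862, -0.1171, 0.216]
eef_rot: [3.138, 0.001, 1.572]
force: [0.6, 0.9, -1.0]
grip_width: 0.0472
grip_force: 0.0
```

Run:
```python
from h import *
go(.485,-.116,.1304,1.571)
for n in('scene','side'):
    c=snap(n,n[:2]+'10');comps(c,.11,.152,mn=200,box=(.3,.58,-.3,.1))
    P=cloud(c); m=(P[...,2]>.105)&(P[...,2]<.12)&(c['depth']>0)&(np.hypot(P[...,0]-.485,P[...,1]+.117)<.093)
    Q=P[m]; A=np.c_[Q[:,:2]-[.485,-.117],np.ones(len(Q))]; print('plane',np.linalg.lstsq(A,Q[:,2],rcond=None)[0].round(4))
c=load('sc10')
a=cv2.resize(c['pixels'][160:270,230:410,::-1],None,fx=3,fy=3,interpolation=cv2.INTER_CUBIC)
cv2.imwrite('pics/crop10.png',a)
```

```text
pos [ 0.4862 -0.1171  0.216 ] rpy [3.1382e+00 1.1000e-03 1.5724e+00] units [ 0.04 -0.05  2.85] F [ 0.6  0.9 -1. ] w 0.0472 gf 0.0 t 32.1
turn z units 0.01
[293. 207.] 3218 ctr [ 0.4831 -0.1182  0.1312] size [0.194 0.196 0.041]
plane [ 1.400e-03 -1.000e-04  1.158e-01]
[336. 221.] 2444 ctr [ 0.4825 -0.1142  0.1309] size [0.195 0.201 0.041]
plane [0.0018 0.0028 0.1157]
```

View pics/crop10.png

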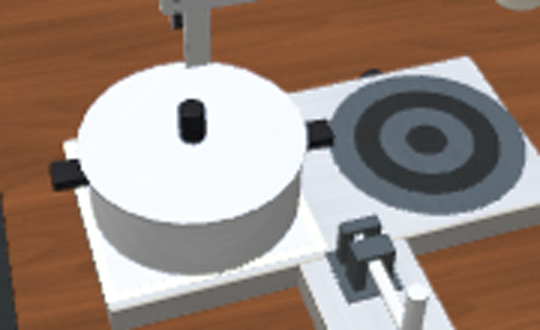

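The lid sits level (plane at 0.1157, tilt about 0.002). Now I locate the inner ear.

Run:
```python
from h import *
for n in('sc10','si10'):
    c=load(n);P=cloud(c);rgb=c['pixels'].astype(int)
    m=(c['depth']>0)&(rgb.max(-1)<70)&(P[...,2]>.093)&(P[...,2]<.103)&(P[...,0]<.55)&(P[...,0]>.4)&(abs(P[...,1])<.3)
    k,l,s,ce=cv2.connectedComponentsWithStats(m.astype(np.uint8))
    for i in range(1,k):
        if s[i,4]>8: Q=P[l==i]; print(n,ce[i].round(),s[i,4],Q.min(0).round(4),Q.max(0).round(4))
```

```text
sc10 [336. 204.] 58 [ 0.4762 -0.0155  0.0931] [0.5028 0.0062 0.1022]
sc10 [252. 217.] 85 [ 0.4714 -0.241   0.0937] [ 0.4971 -0.2135  0.1026]
si10 [360. 246.] 74 [ 0.4663 -0.2414  0.0934] [ 0.4909 -0.2143  0.1024]
```

Call:
send_rows:
  motion:
    - [[0.9, 0.01, 0], [0, 0, 0], 0.2]
    - [[0.9, 0.01, 0], [0, 0, 0], 0.2]
    - [[0.9, 0.01, 0], [0, 0, 0], 0.2]
    - [[0.9, 0, 0], [0, 0, 0], 0.2]
    - [[0.2, 0, 0], [0, 0, 0], 0.2]
    - [[0, 0, 0], [0, 0, 0], 0.2]

```text
time_s: 32.8
ee_pos: [0.486, -0.0025, 0.2132]
eef_rot: [-3.14, 0.0, 1.574]
force: [-0.0, -1.1, 0.1]
grip_width: 0.0567
grip_force: 0.0
```

Run:
```python
from h import *
go(.4875,-.002,.073,1.571)
c=snap('wrist','wr11')
a=cv2.resize(c['pixels'][80:320,160:480,::-1],None,fx=2.4,fy=2.4,interpolation=cv2.INTER_CUBIC)
cv2.imwrite('pics/crop11.png',a)
```

```text
pos [ 0.486  -0.0025  0.2132] rpy [-3.1402  0.      1.5739] units [0.02 0.06 4.67] F [-0.  -1.1  0.1] w 0.0567 gf 0.0 t 32.8
turn z units 0.02
```

View pics/crop11.png

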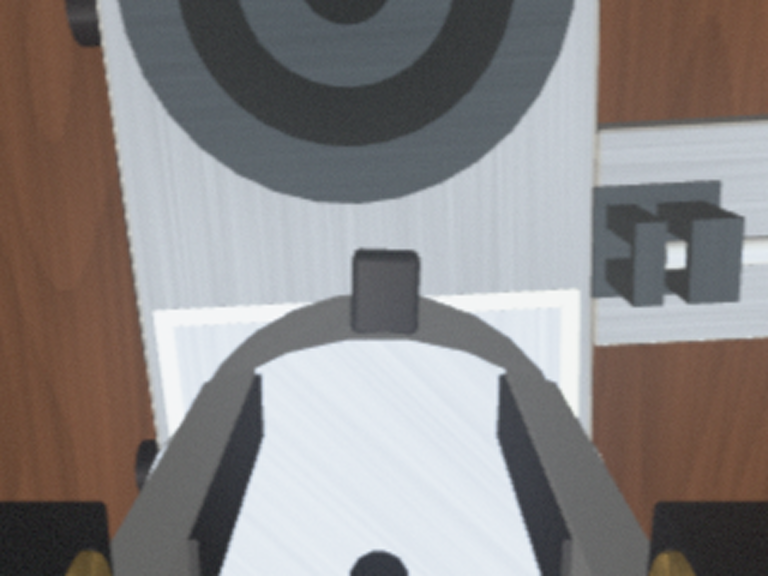

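The crop shows the ear at (386,290), centred between the fingers and clear of the lid edge, with the keeper well off to the right. I'll descend and pinch.

Call:
send_rows:
  motion:
    - [[0.02, 0.05, 0.8], [0, 0, 0], 0.2]
    - [[0, 0, 0.8], [0, 0, 0], 0.2]
    - [[0, 0, 0.8], [0, 0, 0], 0.2]
    - [[0, 0, 0.8], [0, 0, 0], 0.2]
    - [[0, 0, 0.7], [0, 0, 0], 0.2]
    - [[0, 0, 0.5], [0, 0, 0], 0.2]
    - [[0, 0, 0.2], [0, 0, 0], 0.2]
    - [[0, 0, 0], [0, 0, 0], -0.6]
    - [[0, 0, 0], [0, 0, 0], -0.6]
    - [[0, 0, 0], [0, 0, 0], -0.6]
    - [[0, 0, 0], [0, 0, 0], -0.6]
    - [[0, 0, 0], [0, 0, 0], -0.6]
  squeeze: 30

```text
time_s: 34.05
ee_pos: [0.488, -0.0023, 0.0767]
eef_rot: [3.141, 0.0, 1.572]
force: [-1.1, -0.5, 4.5]
grip_width: 0.0258
grip_force: 30.0
```

Run:
```python
from h import *
go(.4725,.228,.0745,1.571)
```

```text
pos [ 0.488  -0.0023  0.0767] rpy [3.1407e+00 1.0000e-04 1.5722e+00] units [ 7.68 -0.51  0.07] F [-1.1 -0.5  4.5] w 0.0258 gf 30.0 t 34.0
turn z units 0.01
```

Call:
send_rows:
  motion:
    - [[0.05, 0, 0], [0, 0, 0], -0.6]
    - [[0.1, -0.01, 0], [0, 0, 0], -0.6]
    - [[0.2, -0.01, 0], [0, 0, 0], -0.6]
    - [[0.25, -0.02, 0], [0, 0, 0], -0.6]
    - [[0.25, -0.02, 0], [0, 0, 0], -0.6]
    - [[0.25, -0.02, 0], [0, 0, 0], -0.6]
    - [[0.25, -0.02, 0], [0, 0, 0], -0.6]
    - [[0.25, -0.02, 0], [0, 0, 0], -0.6]
    - [[0.25, -0.02, 0], [0, 0, 0], -0.6]
    - [[0.2, -0.01, 0], [0, 0, 0], -0.6]
    - [[0.1, 0, 0], [0, 0, 0], -0.6]
    - [[0, 0, 0], [0, 0, 0], -0.6]

```text
time_s: 35.25
ee_pos: [0.4835, 0.0621, 0.0767]
eef_rot: [3.14, 0.001, 1.573]
force: [-0.0, -4.2, 4.6]
grip_width: 0.0258
grip_force: 29.9
```

Run:
```python
from h import *
go(.4725,.228,.0745,1.571)
c=snap('scene','sc12');comps(c,.111,.152,mn=200,box=(.3,.58,-.3,.2))
comps(c,.108,.128,mn=15,box=(.6,.75,-.05,.05))
```

```text
pos [0.4835 0.0621 0.0767] rpy [3.1404e+00 9.0000e-04 1.5730e+00] units [ 5.53 -0.36  0.07] F [-0.  -4.2  4.6] w 0.0258 gf 29.9 t 35.2
turn z units 0.02
[317. 202.] 3111 ctr [ 0.4821 -0.0536  0.1312] size [0.195 0.197 0.04 ]
[368. 260.] 60 ctr [0.6986 0.0067 0.1177] size [0.014 0.016 0.019]
```

Call:
send_rows:
  motion:
    - [[0.1, -0.01, 0], [0, 0, 0], -0.6]
    - [[0.2, -0.01, 0], [0, 0, 0], -0.6]
    - [[0.25, -0.02, 0], [0, 0, 0], -0.6]
    - [[0.3, -0.02, 0], [0, 0, 0], -0.6]
    - [[0.3, -0.02, 0], [0, 0, 0], -0.6]
    - [[0.3, -0.02, 0], [0, 0, 0], -0.6]
    - [[0.3, -0.02, 0], [0, 0, 0], -0.6]
    - [[0.3, -0.02, 0], [0, 0, 0], -0.6]
    - [[0.3, -0.02, 0], [0, 0, 0], -0.6]
    - [[0.25, -0.02, 0], [0, 0, 0], -0.6]
    - [[0.15, -0.01, 0], [0, 0, 0], -0.6]
    - [[0.05, 0, 0], [0, 0, 0], -0.6]

```text
time_s: 36.5
ee_pos: [0.4777, 0.1457, 0.0767]
eef_rot: [3.141, 0.002, 1.573]
force: [-0.5, -10.9, 6.4]
grip_width: 0.0261
grip_force: 29.9
```

Call:
send_rows:
  motion:
    - [[0.1, -0.01, 0], [0, 0, 0], -0.6]
    - [[0.2, -0.02, 0], [0, 0, 0], -0.6]
    - [[0.3, -0.02, 0], [0, 0, 0], -0.6]
    - [[0.3, -0.02, 0], [0, 0, 0], -0.6]
    - [[0.3, -0.02, 0], [0, 0, 0], -0.6]
    - [[0.3, -0.02, 0], [0, 0, 0], -0.6]
    - [[0.3, -0.02, 0], [0, 0, 0], -0.6]
    - [[0.3, -0.02, 0], [0, 0, 0], -0.6]
    - [[0.3, -0.02, 0], [0, 0, 0], -0.6]
    - [[0.2, 0, 0], [0, 0, 0], -0.6]
    - [[0.1, 0, 0], [0, 0, 0], -0.6]
    - [[0, 0, 0], [0, 0, 0], -0.6]

```text
time_s: 37.7
ee_pos: [0.4723, 0.2268, 0.0767]
eef_rot: [3.141, 0.001, 1.573]
force: [-0.5, -6.8, 6.7]
grip_width: 0.0258
grip_force: 29.9
```

Run:
```python
from h import *
go(.4725,.228,.0745,1.571)
for n in('scene','side'):
    c=snap(n,n[:2]+'13');comps(c,.111,.152,mn=200,box=(.3,.6,-.1,.3))
c=load('sc13')
cv2.imwrite('pics/crop13.png',cv2.resize(c['pixels'][140:290,240:460,::-1],None,fx=3,fy=3,interpolation=cv2.INTER_CUBIC))
```

```text
pos [0.4723 0.2268 0.0767] rpy [3.1410e+00 1.3000e-03 1.5728e+00] units [0.04 0.01 0.07] F [-0.5 -6.8  6.7] w 0.0258 gf 29.9 t 37.7
turn z units 0.01
[376. 189.] 2895 ctr [0.4714 0.124  0.1315] size [0.198 0.223 0.041]
[285. 185.] 1839 ctr [0.4688 0.1292 0.1315] size [0.198 0.231 0.041]
```

View pics/crop13.png

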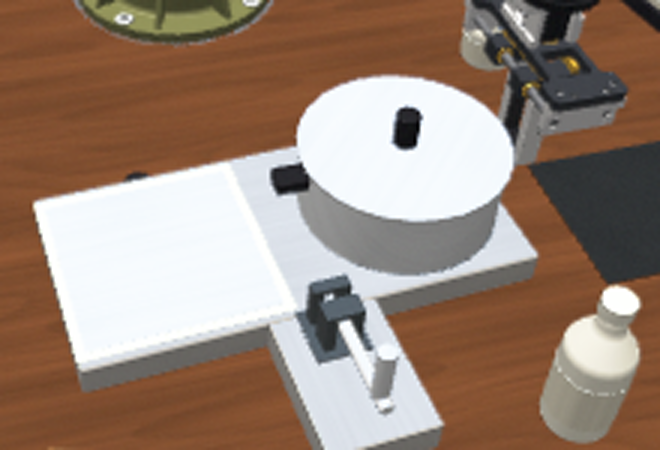

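The lidded pan covers the heating plate and the hob's rest plate is bare. I'll release the ear, rise and go to the bolt.

Call:
send_rows:
  motion:
    - [[0, 0, 0], [0, 0, 0], -0.2]
    - [[0, 0, 0], [0, 0, 0], 0]
    - [[0, 0, 0], [0, 0, 0], 0]
    - [[0, 0, -0.5], [0, 0, 0], 0]
    - [[0, 0, -0.9], [0, 0, 0], 0]
    - [[0, 0, -0.9], [0, 0, 0], 0]
    - [[0, 0, -0.9], [0, 0, 0], 0]
    - [[0, 0, -0.9], [0, 0, 0], 0]
    - [[0, 0, -0.5], [0, 0, 0], 0]

```text
time_s: 38.7
ee_pos: [0.4724, 0.2275, 0.2163]
eef_rot: [3.139, -0.001, 1.572]
force: [0.4, -0.1, 0.0]
grip_width: 0.0471
grip_force: 0.0
```

Call:
send_rows:
  motion:
    - [[-0.92, 0.94, 0], [0, 0, 0], 0]
    - [[-0.92, 0.94, 0], [0, 0, 0], 0]
    - [[-0.92, 0.94, 0], [0, 0, 0], 0]
    - [[-0.92, 0.94, 0], [0, 0, 0], 0]
    - [[-0.92, 0.94, 0], [0, 0, 0], 0]
    - [[-0.92, 0.94, 0], [0, 0, 0], 0]
    - [[-0.92, 0.94, 0], [0, 0, 0], 0]
    - [[-0.9, 0.94, 0], [0, 0, 0], 0]
    - [[0, 0, 0], [0, 0, -0.5], 0]
    - [[0, 0, 0], [0, 0, 0], 0]
    - [[0, 0, 0], [0, 0, 0], 0]

```text
time_s: 39.8
ee_pos: [0.6978, 0.0079, 0.214]
eef_rot: [-3.141, -0.0, 1.631]
force: [-0.2, 0.1, 0.1]
grip_width: 0.0469
grip_force: 0.0
```

Run:
```python
from h import *
go(.698,.0075,.1,1.633)
for n in('scene','side'):
    c=snap(n,n[:2]+'14');comps(c,.111,.152,mn=200,box=(.3,.6,-.1,.3));comps(c,.108,.128,mn=15,box=(.6,.75,-.05,.05))
    P=cloud(c); m=(P[...,2]>.105)&(P[...,2]<.12)&(c['depth']>0)&(np.hypot(P[...,0]-.47,P[...,1]-.113)<.093)
    Q=P[m]; A=np.c_[Q[:,:2]-[.47,.113],np.ones(len(Q))]; print('plane',np.linalg.lstsq(A,Q[:,2],rcond=None)[0].round(4))
c=snap('wrist','wr14');comps(c,.108,.128,mn=30,box=(.6,.75,-.05,.05))
comps(c,.111,.152,mn=200,box=(.3,.6,-.1,.3))
```

```text
pos [0.6978 0.0079 0.214 ] rpy [-3.1412e+00 -2.0000e-04  1.6313e+00] units [-0.01  0.01  3.8 ] F [-0.2  0.1  0.1] w 0.0469 gf 0.0 t 39.8
turn z units -0.01
[352. 192.] 682 ctr [0.4697 0.0476 0.1153] size [0.159 0.07  0.008]
[368. 259.] 64 ctr [0.6987 0.0066 0.118 ] size [0.015 0.015 0.02 ]
plane [0.0019 0.0005 0.1158]
[286. 187.] 1690 ctr [0.4684 0.1133 0.1316] size [0.195 0.199 0.041]
[367. 180.] 33 ctr [0.6939 0.0075 0.1179] size [0.014 0.016 0.019]
plane [0.0011 0.0049 0.116 ]
[317. 203.] 334 ctr [0.698  0.0094 0.1175] size [0.016 0.015 0.019]
[76. 85.] 26610 ctr [0.5005 0.0855 0.1311] size [0.141 0.143 0.04 ]
```

Call:
send_rows:
  motion:
    - [[0, 0, 0.9], [0, 0, 0], 0]
    - [[0, 0, 0.9], [0, 0, 0], 0]
    - [[0, 0, 0.9], [0, 0, 0], 0]
    - [[0, 0, 0.7], [0, 0, 0], 0]
    - [[0, 0, 0.3], [0, 0, 0], 0]
    - [[0, 0, 0], [0, 0, 0], -0.85]
    - [[0, 0, 0], [0, 0, 0], -0.85]
    - [[0, 0, 0], [0, 0, 0], -0.85]
    - [[0, 0, 0], [0, 0, 0], -0.85]
    - [[0, 0, 0], [0, 0, 0], -0.85]
    - [[0, 0, 0], [0, 0, 0], -0.85]
  squeeze: 20

```text
time_s: 41.05
ee_pos: [0.6976, 0.0074, 0.1041]
eef_rot: [-3.141, 0.0, 1.632]
force: [-6.9, 0.0, 5.4]
grip_width: 0.0155
grip_force: 20.0
```

Call:
send_rows:
  motion:
    - [[0, -0.25, 0], [0, 0, 0], -0.85]
    - [[0, -0.25, 0], [0, 0, 0], -0.85]
    - [[0, -0.25, 0], [0, 0, 0], -0.85]
    - [[0, -0.25, 0], [0, 0, 0], -0.85]
    - [[0, -0.25, 0], [0, 0, 0], -0.85]
    - [[0, -0.25, 0], [0, 0, 0], -0.85]
    - [[0, -0.2, 0], [0, 0, 0], -0.85]
    - [[0, -0.12, 0], [0, 0, 0], -0.85]
    - [[0, -0.08, 0], [0, 0, 0], -0.85]
    - [[0, 0, 0], [0, 0, 0], -0.85]
    - [[0, 0, 0], [0, 0, 0], -0.85]

```text
time_s: 42.15
ee_pos: [0.6425, 0.0042, 0.1042]
eef_rot: [3.136, -0.0, 1.632]
force: [12.8, 2.6, 0.3]
grip_width: 0.0156
grip_force: 20.0
```

Run:
```python
from h import *
go(.643,.004,.1,1.633)
c=snap('scene','sc15');comps(c,.108,.128,mn=15,box=(.6,.75,-.05,.05))
```

```text
pos [0.6425 0.0042 0.1042] rpy [ 3.1362e+00 -1.0000e-04  1.6325e+00] units [-0.01  0.02  0.14] F [12.8  2.6  0.3] w 0.0156 gf 20.0 t 42.1
turn z units -0.0
[357. 242.] 66 ctr [0.6431 0.0029 0.1185] size [0.04  0.02  0.019]
```

The bolt travelled 55 mm and met its stop. I'll release, rise and check.

Call:
send_rows:
  motion:
    - [[0, 0.03, 0], [0, 0, 0], -0.85]
    - [[0, 0, 0], [0, 0, 0], -0.1]
    - [[0, 0, 0], [0, 0, 0], -0.1]
    - [[0, 0, 0], [0, 0, 0], -0.1]
    - [[0, 0, -0.6], [0, 0, 0], -0.1]
    - [[0, 0, -0.9], [0, 0, 0], -0.1]
    - [[0, 0, -0.9], [0, 0, 0], -0.1]
    - [[0, 0, -0.9], [0, 0, 0], -0.1]
    - [[0, 0, -0.9], [0, 0, 0], -0.1]
    - [[0, 0, 0], [0, 0, 0], -0.1]
    - [[0, 0, 0], [0, 0, 0], -0.1]

```text
time_s: 43.3
ee_pos: [0.6418, 0.0039, 0.2288]
eef_rot: [-3.141, 0.0, 1.632]
force: [0.4, 0.3, -0.8]
grip_width: 0.0425
grip_force: 0.0
```

Run:
```python
from h import *
go(.643,.004,.1,1.633)
c=snap('scene','sc16');comps(c,.108,.128,mn=15,box=(.6,.75,-.05,.05));comps(c,.111,.152,mn=200,box=(.3,.6,-.1,.3))
comps(c,.036,.05,True,box=(.38,.62,-.5,-.25))
c=snap('side','si16');comps(c,.108,.128,mn=15,box=(.6,.75,-.05,.05));comps(c,.111,.152,mn=200,box=(.3,.6,-.1,.3))
cv2.imwrite('pics/crop16.png',c['pixels'][:,:,::-1])
```

```text
pos [0.6418 0.0039 0.2288] rpy [-3.1415  0.      1.6323] units [0.   0.04 4.29] F [ 0.4  0.3 -0.8] w 0.0425 gf 0.0 t 43.3
turn z units -0.01
[359. 241.] 58 ctr [0.6428 0.0037 0.1179] size [0.016 0.014 0.019]
[351. 190.] 627 ctr [0.4644 0.0518 0.1153] size [0.171 0.08  0.008]
[393. 203.] 491 ctr [0.5301 0.141  0.1156] size [0.082 0.131 0.009]
[354. 185.] 32 ctr [0.6401 0.0039 0.118 ] size [0.016 0.013 0.016]
[286. 187.] 1696 ctr [0.4695 0.1124 0.1309] size [0.198 0.201 0.04 ]
```

View pics/sc16.png

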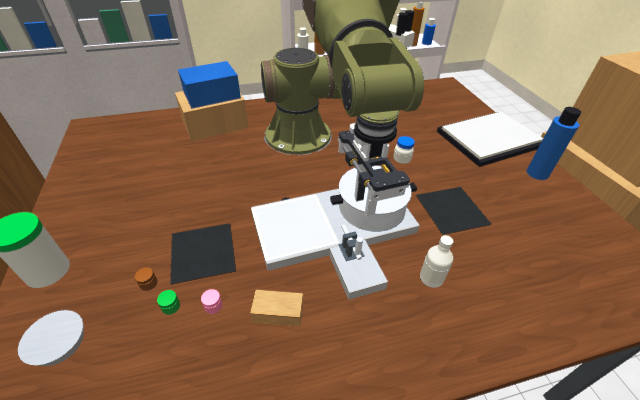

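The pan is at (375,200) on the heating plate with its lid on. The post is home at (359,241), the bystanders have not moved, and the arm is clear.

```bash
python3 -c "
from station import *
print(hand_in())"
```

```text
the job is handed in; nothing more can be done
None
```

I've handed in the job: all three jars are in the lidded pan, which now sits within a few millimetres of the heating plate's centre with the bolt fully home; `hand_in` returned no verdict.

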